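# Shift the comparator slide under the dial gauge and cam-lock it

## Robot

A 6-joint arm with a two-finger parallel gripper is mounted at the origin on a cart in front of the work surface, level with it; the furniture and walls round the work are solid. World frame = base frame: x ahead of the robot, y to its left, z up, the work surface at z = 0. Lengths are in mm, angles in rad, forces in N, time in s.
With the tool pointing down it reaches from about 350 to 775 mm from the base axis. Payload 7.3 kg.
Tool frame: the origin (TCP) lies midway between the tips of the shut fingers; the grasp point (between the pads) lies 19 mm behind it; x points along the fingers, y is the direction in which the jaws open and shut, and the axes are right-handed (so a half turn about x gives the same grasp; the last joint's range is limited). The gripper opens to 92 mm and grips with 3 to 60 N. Pads are 19 mm wide; open, the fingers measure 130 mm over their backs; the gripper's body (75 mm by 190 mm) begins 47 mm behind the grasp point.
Start: joints at [-1.254, 0.342, 1.524, -0, 1.275, -0.146], TCP at [234.413, -469.782, 226.741] pointing down, gripper open.
Joint ranges: [-2.53, 2.53], [-0.77, 2.02], [0.04, 2.7], [-1, 4.14], [0.28, 2.66], [-3.11, 3.11]. Speed limits (rad/s): [2.57, 2.57, 3.14, 3.14, 3.14, 3.14].

## Interface

Orientations are given as [roll, pitch, yaw] about the fixed x, y, z axes, in that order (R = Rz(yaw) Ry(pitch) Rx(roll)).
In Python, from plant import get_obs, capture, close_job gives the robot as it stands. The module is installed in compiled form; this text tells all that it offers.
- The arm moves only by the tool send_rows, never from a script. Its argument "moves" is a list of rows, each a list of 4 numbers: the shift along the tool's x, y, z in mm, then the turn about the tool's x in degrees. In form: [[tx, ty, tz, yaw], ...]. A call has 1 to 8 rows; each row shifts and turns the commanded pose from where the row before left it, along the tool's axes as they then stand; what a row does not reach is not made up. A row lasts 1/8 s, in which the tool goes at most 62.5 mm and 10.7 degrees, less where a joint would pass 70% of its speed; a pose out of reach is approached as far as the arm can. A call with a gripper value outside its range is refused whole. "hand" is the opening, from 0 (shut) to 1 (fully open), set as the call begins (left out, the last holds). The fingers move at their own pace and stop on an object; the grip force is fixed at half the most. Time passes only in rows, so rows that do not move let the fingers close. It gives the time, the measured TCP pose, the force and the opening at its end, in the units of the state.
- get_obs(): the state, without advancing time (a new reading comes with each control period).
- capture(name): name is "scene" or "top" or "wrist"; returns a dict with "image" (480x640x3 uint8, red, green, blue), "K" (3x3 intrinsics, pixels), "dist" ([k1, k2, p1, p2, k3] as OpenCV has them; the pictures are not rectified), "position" and "attitude" of the camera in the world; the wrist camera has in their place "mount" (4x4, takes a point from camera to tool coordinates, whose origin is the TCP and whose axes are the tool frame's). Camera axes: x right, y down, z forward; pixel columns grow to the right and rows downward; lengths in mm; the calibration is good to about 2 mm. A picture is of the moment at which its call begins: read the wrist's pose just before it. There is no depth.
- close_job(): hands the job in, once; it reports no verdict.
The state is a dict: "time": time; "joint_positions": joint angles; "dq": joint speeds; "tau": joint torques, N m; "tool_pos": TCP position; "tcp_rot": TCP orientation; "contact_force": force on the tool from outside, world axes, zero at the start; "moment": the same for the moment, N m; "grip_width": finger opening in mm.
Only numpy, scipy, OpenCV 4.12 (cv2) and the standard library are available. Lean on these libraries where they do the work, as an engineer would, in place of code of your own. Each camera call takes 0.05 s, during which the arm holds its last target. There are 200 camera calls.

## Task

A watch movement lies in the nest of the measuring slide and has to come under the dial gauge for its height reading. Using only gentle pushes of the fingertips, gripping nothing, swing the cam lever right round to its other stop so that the cam stands at its low point, push the slide forward by its thumb plate until it is fully home against the end stop, then push the lever all the way back to its first stop so that the cam locks the slide there. Leave the movement seated in its nest, do not touch it or bump the gauge, and do not disturb the other things on the bench.

Things in the scene. Friction and masses are not known exactly. Their poses are not given: they have to be found in the camera images.
- fixture: Measuring fixture fixed on the bench: aluminium base, fixture x -134 to 125, y -42 to 42 mm, 10 mm thick, with a pad for the cam on its right (x -88 to -2, y down to -94). Origin on the bench surface under the track; x forward along the track to the gauge, y left, z up. Slide top z 28 mm, thumb plate top z 62, lever knob top z 71.
- slide (a joint): Travel (m) of the dark steel follower slide, 44 mm wide, along fixture +x: 0 at the rear stop where it starts, 0.046 fully home on the end stop. 1.5 N friction, no spring, stays where left. Unless the cam is near its low point, the slide's side tooth runs into the cam rim after 1 to 9 mm.
- thumb_plate (a point): Middle of the rear face of the thumb plate, the upright ribbed plate at the slide's rear end, 36 mm wide (y), 12 mm thick (x), z 28 to 62 mm above the bench; this point at z 46 mm, fixture x -130 mm with the slide back. Rides with the slide: push here along fixture +x. The space behind it is free.
- cam (a joint): Angle (rad) of the cam, a 36 mm eccentric disc with a lever, seen from above growing anticlockwise. 0: high point to the slide (locked), lever along fixture -x on its first stop. pi: low point to the slide (free), lever along fixture +x on its second stop. Between, the lever swings through the outer, -y side. Friction 0.08 N m (1.7 N at the knob), no spring, stays where left. Starts at 0 to 0.35.
- lever_knob (a point): Middle of the upright black cylindrical knob at the lever's end, 14 mm diameter, z 40 to 71 mm above the bench; this point at z 56 mm, 48 mm from the cam axis. Push its side; the lever bar below it tops at z 38 mm and nothing else in its swing is higher than z 40 mm.
- cam_axis (a point): Point on the cam's upright axis, at fixture x -45, y -60 mm, at z 40 mm above the bench.
- tooth (a point): Tip of the steel follower tooth on the slide's right side, 10 mm along x, z 20 to 28 mm; at fixture x -70.5, y -42 mm with the slide back (behind the cam), in front of the cam with the slide home. The cam turned back to 0 then comes in behind it, draws the slide up to about 3 mm forward and blocks its return.
- nest (a point): Centre of the floor of the nest, a black ring (43 mm outside, 35 mm inside diameter, 4.5 mm high) on the slide's front part, floor at z 28 mm; at fixture x 13 mm with the slide back and 59 mm, under the gauge's stem, with the slide home. Rides with the slide.
- movement: Loose round watch movement, brass plate with steel bridges, 33 mm diameter, 8 mm high, 20 g, lying loosely in the nest; origin at the centre of its underside. Not to be touched or lifted.
- dial_gauge: Dial gauge held upright on an arm over the front of the track, face to the rear; 70 mm high, 49 mm wide, 12 mm thick, top at z 109 mm, stem tip 3 mm above the movement. Origin at the middle of its back, fixture x 66, y 0, z 74 mm; the post stands behind it at fixture x 108. Fixed; not to be bumped.
- eye_loupe: Black eye loupe, 42 mm diameter, 35 mm high, standing on the left of the fixture. Bystander.
- steel_tweezers: Steel tweezers, 122 x 10 x 9 mm, lying on the left of the fixture. Bystander.
- brass_tweezers: Brass tweezers, 130 x 10 x 9 mm, lying out on the right of the fixture. Bystander.
- tin_a: Small round tin, 28 mm diameter, 12 mm high, on the right of the fixture's front. Bystander.
- tin_b: Another such tin, a few centimetres from the first. Bystander.

How it is judged (in metres and radians):
On the way, in this order (a step that is already met when the one before it is completed fails the run):
1. the cam is at its low point, lever at its second stop, with the slide still back (value of joint cam above 2.8 rad and value of joint slide below 0.012 m), for 0.2 s.
2. the slide is pushed home while the cam is low (value of joint slide above 0.042 m and value of joint cam above 2 rad), for 0.2 s.
At the end, for the whole second after the job is handed in: The cam lever is back within 0.2 rad of its first stop (cam at its high point behind the tooth), the slide is within 2.5 mm of fully home, and the movement lies flat in its nest, within 3 mm of its centre, at rest (value of joint cam below 0.2 rad and value of joint slide above 0.0435 m and horizontal distance between movement and nest below 0.003 m and z of movement in the frame of nest below 0.002 m and angle between movement's own z axis and vertical below 0.05 rad and linear speed of movement below 0.01 m/s); the robot touches nothing.
It fails at once if the movement is touched by the robot, lifted or tipped out of its nest (contact force between the arm and movement above 0.3 N or z of movement in the frame of nest above 0.004 m or angle between movement's own z axis and vertical above 0.2 rad).
It fails at once if the dial gauge is bumped (contact force between the arm and dial_gauge above 1 N).
It fails at once if the cam lever is gripped or forced (more than 35 N between fingers and lever) (contact force between the fingers and cam above 35 N).
It fails at once if the slide is gripped or forced (more than 35 N between fingers and slide) (contact force between the fingers and slide above 35 N).
It fails at once if a bystander is moved by more than 10 mm (distance of any of eye_loupe, steel_tweezers, brass_tweezers, tin_a, tin_b from where it was at the start of the episode above 0.01 m).
It also fails if it takes over 62 s, if anything falls off the work surface, if the arm or the gripper's body presses on something with over 40 N, if the wrist force passes 120 N, or if a joint passes its speed limit or range.

## Working session

There is one attempt and no reset: what is moved stays moved. The work goes in short steps, Python scripts to look and compute and a tool call to move; the robot and the scene stay as the last step left them, time stands still between calls to the robot, and variables do not carry over. Pictures are saved under pics/ and viewed, about 8 in all and at most 12, crops included, and the job is handed in when it is done.

Besides the shell and the picture viewer there is one more tool, called after "Emit:" as a command line: name --pt "numbers of a row" for each row, then --argument value for the rest. send_rows: Moves the arm, as the interface text tells. Its arguments: {"type":"object","properties":{"moves":{"type":"array","items":{"type":"array","items":{"type":"number"}}},"hand":{"type":"number"}},"required":["moves"]}

```bash
mkdir -p pics; cat > h.py <<'E'
import numpy as np, cv2, pickle
from plant import get_obs, capture
def snap(n,f):
    o=get_obs(); c=capture(n); c['obs']=o
    cv2.imwrite(f'pics/{f}.png',c['image'][:,:,::-1]); pickle.dump(c,open(f'pics/{f}.pkl','wb')); return c
def load(f): return pickle.load(open(f'pics/{f}.pkl','rb'))
E
python3 - <<'E'
from h import *
for n in ('scene','top'):
    c=snap(n,n+'0'); print({k:v for k,v in c.items() if k not in('image',)})
E
```

```text
{'K': array([[440.69642489,   0.        , 323.84285222],
       [  0.        , 440.69642489, 240.48548557],
       [  0.        ,   0.        ,   1.        ]]), 'dist': array([-0.05951046,  0.        ,  0.        ,  0.        ,  0.        ]), 'position': array([ 230.45374149, -979.75513781,  555.98338301]), 'attitude': array([-2.14028824,  0.02309068, -0.50336522]), 'obs': {'time': 0.0, 'joint_positions': array([-1.25400052e+00,  3.42717084e-01,  1.52501158e+00,  1.98390907e-05,
        1.27538097e+00, -1.46006396e-01]), 'dq': array([ 9.89351521e-04,  5.34520536e-04,  3.39158551e-04, -3.55025554e-05,
        1.93916618e-04,  3.50280636e-04]), 'tau': array([ 1.97278525e-03, -4.31242919e+01, -2.44212663e+01,  7.19079142e-02,
        5.60267537e-02, -1.26455443e-04]), 'tool_pos': array([ 234.28693752, -469.37860165,  226.04977945]), 'tcp_rot': array([-1.72930775,  1.56927923,  1.87508131]), 'contact_force': array([0.64715338, 0.11064021, 0.00596792]), 'moment': array([-0.01011847, -0.01684918, -0.03663622]), 'grip_width': 91.7826604616358}}
{'K': array([[548.10622742,   0.        , 317.
[... 285 characters left out ...]
99866898,  0.00902112, -1.54512157]), 'obs': {'time': 0.05, 'joint_positions': array([-1.25396956e+00,  3.42710809e-01,  1.52497513e+00,  1.06170289e-05,
        1.27540023e+00, -1.46008990e-01]), 'dq': array([-0.00160246,  0.00224556, -0.00327136, -0.00073657,  0.00028951,
       -0.00038179]), 'tau': array([ 1.22633410e-03, -4.32425237e+01, -2.44996870e+01,  7.19985645e-02,
        5.23864478e-02, -5.32775812e-05]), 'tool_pos': array([ 234.30226754, -469.38278858,  226.06576458]), 'tcp_rot': array([-1.72360299,  1.56930278,  1.88082232]), 'contact_force': array([0.62635394, 0.19507757, 0.5105134 ]), 'moment': array([-0.01971207, -0.00615618, -0.0045717 ]), 'grip_width': 91.76317449761925}}
```

View pics/top0.png

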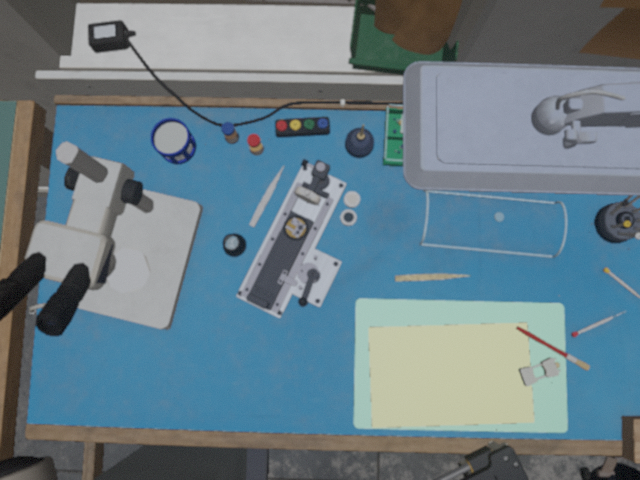

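View pics/scene0.png

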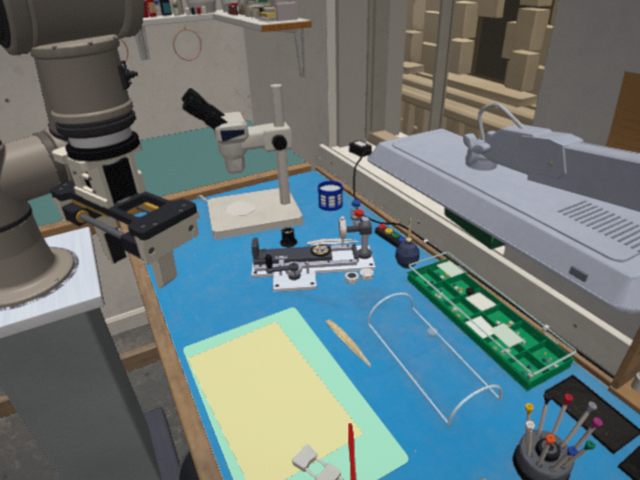

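```bash
python3 - <<'E'
from h import *
c=load('top0'); im=c['image'][145:325,215:375,::-1]
cv2.imwrite('pics/crop0.png',cv2.resize(im[:, :],None,fx=3.3,fy=3.3,interpolation=cv2.INTER_CUBIC))
E
```

```text
(no output)
```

View pics/crop0.png

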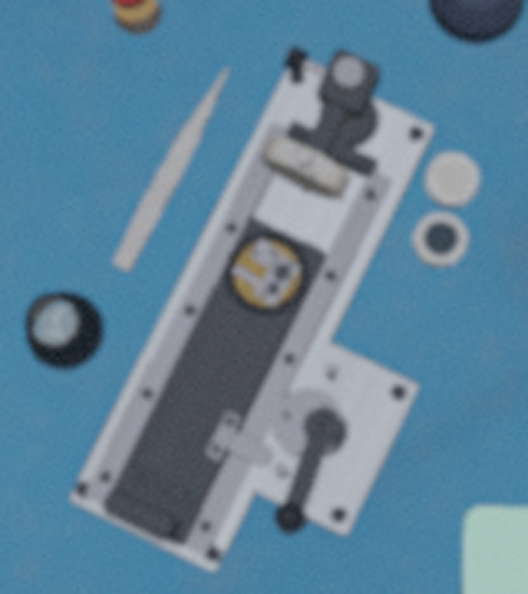

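```bash
cat >> h.py <<'E'
from scipy.spatial.transform import Rotation as Rn
from scipy.optimize import least_squares
def cam(c):
    R=Rn.from_euler('xyz',c['attitude']).as_matrix(); return R,c['position']
def proj(c,P):
    R,p=cam(c); q=(np.atleast_2d(P)-p)@R
    return cv2.projectPoints(q,np.zeros(3),np.zeros(3),c['K'],c['dist'])[0][:,0]
def ray(c,uv,z):
    R,p=cam(c); n=cv2.undistortPoints(np.array([[uv]],float),c['K'],c['dist'])[0,0]
    d=R@np.array([*n,1]); return p+d*(z-p[2])/d[2]
def W(pose,P):
    P=np.atleast_2d(np.array(P,float)); x,y,t=pose; co,s=np.cos(t),np.sin(t)
    return np.c_[x+co*P[:,0]-s*P[:,1],y+s*P[:,0]+co*P[:,1],P[:,2]]
def Fx(pose,p):
    x,y,t=pose; co,s=np.cos(t),np.sin(t); d=np.array(p[:2])-[x,y]; return np.array([co*d[0]+s*d[1],-s*d[0]+co*d[1]])
E
python3 - <<'E'
from h import *
c=load('top0')
uv=np.array([[70,497],[213,572],[347,535],[420,385],[333,345],[434,122]])/3.3+[215,145]
P=np.array([[-134,42,10],[-134,-42,10],[-88,-94,10],[-2,-94,10],[-2,-42,10],[125,-42,10]])
f=lambda q:(proj(c,W(q,P))-uv).ravel()
s=least_squares(f,[500,-300,-.4]); print(s.x,f(s.x).round(2)); np.save('pose.npy',s.x)
for n,p,z in(('knob',(290,517),69),('axis',(323,428),40),('nest',(266,272),34),('plate top mid',(146,512),62),('tinA',(453,180),12),('tinB',(440,238),12)):
    w=ray(c,np.array(p)/3.3+[215,145],z); print(n,w.round(1),Fx(s.x,w).round(1))
for z in [(-45,-60,0),(-130,0,46),(-93,-60,56),(3,-60,56),(13,0,28)]: print(z,W(s.x,z).round(1))
o=get_obs();print(Rn.from_euler('xyz',o['tcp_rot']).as_matrix().round(3))
E
```

```text
[ 5.77591262e+02 -2.80382902e+02 -4.30005857e-01] [-0.46  0.55  0.66 -0.04 -0.    0.12  0.13 -0.19 -1.   -1.39  0.67  0.95]
knob [ 464.9 -302.    69. ] [-93.4 -66.6]
axis [ 510.3 -316.    40. ] [-46.3 -60.5]
nest [ 589.2 -285.    34. ] [12.4  0.6]
plate top mid [ 465.8 -232.3   62. ] [-121.7   -2.9]
tinA [ 644.  -379.9   12. ] [101.8 -62.7]
tinB [ 613.  -373.6   12. ] [ 71.1 -70. ]
(-45, -60, 0) [[ 511.7 -316.2    0. ]]
(-130, 0, 46) [[ 459.4 -226.2   46. ]]
(-93, -60, 56) [[ 468.  -296.2   56. ]]
(3, -60, 56) [[ 555.3 -336.2   56. ]]
(13, 0, 28) [[ 589.4 -285.8   28. ]]
[[-0.     0.446 -0.895]
 [ 0.001 -0.895 -0.446]
 [-1.    -0.001 -0.   ]]
```

Emit:
send_rows --hand 0.38 --pt "0 -5.8 -35 0" --pt "0 -5.8 -35 0" --pt "0 -5.8 -35 0" --pt "0 -5.8 -35 0" --pt "0 -5.8 -35 0" --pt "0 -5.8 -35 0" --pt "0 -5.8 -35 0" --pt "0 -5.8 -35 0"

```text
time: 1.1
tool_pos: [464.9, -302.4, 226.3]
tcp_rot: [-1.072, 1.57, 2.532]
contact_force: [0.4, -0.1, -0.1]
grip_width: 34.7
```

Emit:
send_rows --pt "10 0 0 9" --pt "10 0 0 9" --pt "10 0 0 9" --pt "10 0 0 9" --pt "10 0 0 7" --pt "10 0 0 0" --pt "0 0 0 0"

```text
time: 1.98
tool_pos: [463.8, -302.9, 165.7]
tcp_rot: [-0.408, 1.569, 2.448]
contact_force: [0.0, 0.0, 0.4]
grip_width: 35.2
```

```bash
python3 - <<'E'
from h import *
c=snap('wrist','w1'); o=c['obs']; print(o['tool_pos'],o['grip_width'],o['contact_force'],c['mount'].round(3),c['K'],c['dist'])
R=Rn.from_euler('xyz',o['tcp_rot']).as_matrix();print(R.round(3)); pose=np.load('pose.npy')
print(Fx(pose,o['tool_pos']))
E
```

```text
[ 463.77405111 -302.87838543  165.71881623] 35.195485276882074 [0.00525692 0.01260597 0.37822071] [[  -0.      -0.263    0.965 -158.512]
 [   1.      -0.      -0.       1.085]
 [   0.       0.965    0.263  -71.836]
 [   0.       0.       0.       1.   ]] [[403.10083589   0.         311.92946086]
 [  0.         403.10083589 236.60302679]
 [  0.           0.           1.        ]] [-0.07406826  0.          0.          0.          0.        ]
[[-0.002 -0.281 -0.96 ]
 [ 0.001 -0.96   0.281]
 [-1.    -0.001  0.002]]
[-94.07783844 -67.89524673]
```

View pics/w1.png

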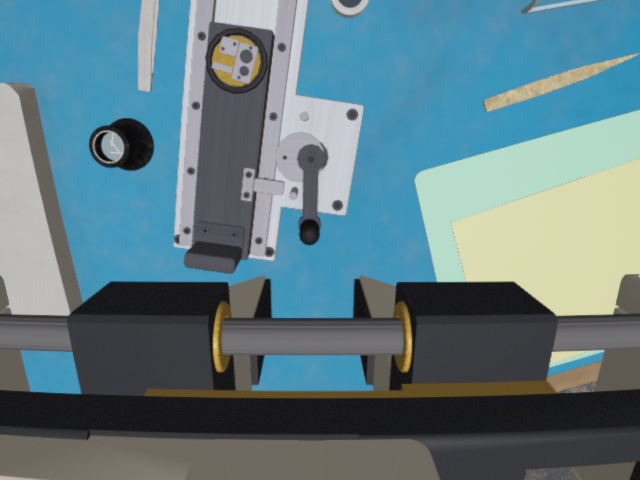

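```bash
cat >> h.py <<'E'
def wcam(c):
    o=c['obs'];R=Rn.from_euler('xyz',o['tcp_rot']).as_matrix();M=c['mount']
    c['attitude']=Rn.from_matrix(R@M[:3,:3]).as_euler('xyz'); c['position']=o['tool_pos']+R@M[:3,3]; return c
E
python3 - <<'E'
from h import *
c=wcam(load('w1')); pose=np.load('pose.npy')
for n,p,z in(('RL',(175,245),10),('RR',(272,259),10),('PR',(345,214),10),('PF',(362,104),10),('axis',(312,157),40),('knob',(309,229),71),('nest',(236,60),32)):
    w=ray(c,p,z); print(n,w.round(1),Fx(pose,w).round(1))
E
```

```text
RL [ 474.7 -190.    10. ] [-131.2   39.2]
RR [ 440.8 -262.9   10. ] [-131.6  -41.1]
PR [ 460.4 -330.3   10. ] [-85.7 -94.2]
PF [ 538.  -364.6   10. ] [ -0.9 -93.1]
axis [ 512.8 -318.3   40. ] [-43.  -61.5]
knob [ 471.4 -304.2   71. ] [-86.6 -65.9]
nest [ 590. -287.   32.] [14.1 -0.9]
```

Emit:
send_rows --pt "20 -1 -1 0" --pt "20 -1 -1 0" --pt "20 0 0 0" --pt "20 0 0 0" --pt "14 0 0 0" --pt "12 0 0 0" --pt "12 0 0 0" --pt "0 0 0 0"

```text
time: 3.02
tool_pos: [466.3, -301.6, 47.9]
tcp_rot: [-0.384, 1.569, 2.47]
contact_force: [-0.3, -0.5, 0.3]
grip_width: 34.9
```

Emit:
send_rows --pt "0 4.2 -0.2 -5" --pt "0 4.2 -0.2 -5" --pt "0 4.2 -0.2 -5" --pt "0 4.2 -0.2 -5" --pt "0 4.2 -0.2 -5" --pt "0 4.2 -0.2 -5" --pt "0 4.2 -0.2 -5" --pt "0 4.2 -0.2 -5"

```text
time: 4.03
tool_pos: [469.0, -334.6, 49.3]
tcp_rot: [-2.369, 1.57, 1.186]
contact_force: [-0.5, 2.4, 1.3]
grip_width: 35.1
```

```bash
cat > st.py <<'E'
from h import *
o=get_obs();p=np.load('pose.npy');a=np.array([512,-317]);d=o['tool_pos'][:2]-a
R=Rn.from_euler('xyz',o['tcp_rot']).as_matrix()
print('t',o['time'],'tcp',o['tool_pos'].round(1),'fix',Fx(p,o['tool_pos']).round(1),'r',np.hypot(*d).round(1),'ang',(np.degrees(np.arctan2(d[1],d[0]))%360).round(1),'tooly',np.degrees(np.arctan2(R[1,1],R[0,1])).round(1),'F',o['contact_force'].round(1),'Ft',(R.T@o['contact_force']).round(1),'q6',o['joint_positions'][5].round(2),o['grip_width'])
E
python3 st.py
```

```text
t 4.025 tcp [ 469.  -334.6   49.3] fix [-76.1 -94.6] r 46.5 ang 202.3 tooly -66.3 F [-0.5  2.4  1.3] Ft [-1.3 -2.4 -0.5] q6 0.4 35.062300912059584
```

Emit:
send_rows --pt "0 4.2 0 -5" --pt "0 4.2 0 -5" --pt "0 4.2 0 -5" --pt "0 4.2 0 -5" --pt "0 4.2 -0.2 -5" --pt "0 4.2 -0.2 -5" --pt "0 4.2 -0.2 -5" --pt "0 4.2 -0.2 -5"

```text
time: 5.03
tool_pos: [491.0, -358.7, 49.1]
tcp_rot: [-2.21, 1.57, 2.043]
contact_force: [-1.0, 2.1, 0.2]
grip_width: 34.9
```

Emit:
send_rows --pt "0 4.2 -0.2 -5" --pt "0 4.2 -0.2 -5" --pt "0 4.2 -0.2 -5" --pt "0 4.2 -0.2 -5" --pt "0 4.2 -0.2 -5" --pt "0 4.2 -0.2 -5" --pt "0 4.2 -0.2 -5" --pt "0 4.2 -0.2 -5"

```text
time: 6.02
tool_pos: [523.5, -362.4, 49.0]
tcp_rot: [-2.239, 1.57, 2.712]
contact_force: [-1.8, 0.5, 0.0]
grip_width: 35.0
```

```bash
python3 st.py
```

```text
t 6.025 tcp [ 523.5 -362.4   49. ] fix [-14.9 -97.1] r 46.9 ang 284.2 tooly 13.7 F [-1.8  0.5  0. ] Ft [-0.  -1.7 -0.9] q6 -0.96 34.96796624670067
```

Emit:
send_rows --pt "0 4.2 0 -5" --pt "0 4.2 0 -5" --pt "0 4.2 0 -5" --pt "0 4.2 0 -5" --pt "0 4.2 -0.2 -5" --pt "0 4.2 -0.2 -5" --pt "0 4.2 -0.2 -5" --pt "0 4.2 -0.2 -5"

```text
time: 7.02
tool_pos: [551.2, -345.2, 49.1]
tcp_rot: [-1.899, 1.57, -2.533]
contact_force: [-2.1, -0.7, -0.6]
grip_width: 35.3
```

Emit:
send_rows --pt "0 4.2 -0.2 -5" --pt "0 4.2 -0.2 -5" --pt "0 2.5 -0.1 -3" --pt "0 1.5 0 -2" --pt "0 0 0 0"

```text
time: 7.65
tool_pos: [557.6, -334.4, 49.1]
tcp_rot: [-0.398, 1.57, -0.773]
contact_force: [-0.5, 0.0, 0.6]
grip_width: 34.9
```

```bash
python3 st.py
```

```text
t 7.65 tcp [ 557.6 -334.4   49.1] fix [  4.3 -57.4] r 48.8 ang 339.1 tooly 68.5 F [-0.5  0.   0.6] Ft [-0.6 -0.1 -0.5] q6 -1.85 34.94214266527974
```

Emit:
send_rows --pt "0 2 0 -2" --pt "0 2 0 -2" --pt "0 1.5 0 -1" --pt "0 1 0 -1"

```text
time: 8.15
tool_pos: [560.0, -328.3, 49.0]
tcp_rot: [-0.423, 1.57, -0.692]
contact_force: [0.2, -2.6, 1.1]
grip_width: 34.4
```

Emit:
send_rows --pt "0 1 0 0" --pt "0 1 0 0"

```text
time: 8.4
tool_pos: [560.4, -326.3, 48.8]
tcp_rot: [-0.417, 1.57, -0.687]
contact_force: [1.8, -2.2, 1.0]
grip_width: 35.0
```

Emit:
send_rows --pt "0 1 0 0" --pt "0 1 0 0"

```text
time: 8.65
tool_pos: [560.5, -325.9, 48.9]
tcp_rot: [-1.206, 1.568, -1.477]
contact_force: [-1.6, -9.9, -1.0]
grip_width: 35.1
```

```bash
python3 st.py
```

```text
t 8.65 tcp [ 560.5 -325.9   48.9] fix [  3.5 -48.5] r 49.3 ang 349.6 tooly 74.5 F [-1.6 -9.9 -1. ] Ft [ 1.  -9.9  1.1] q6 -1.94 35.062175561184944
```

Emit:
send_rows --pt "0 -5 0 0" --pt "0 -5 0 0" --pt "-20 0 0 0" --pt "-25 0 0 0" --pt "-25 0 0 9" --pt "0 8 -25 0" --pt "0 10 -30 0" --pt "0 10 -30 0"

```text
time: 9.65
tool_pos: [491.2, -272.1, 118.5]
tcp_rot: [2.509, 1.57, 2.081]
contact_force: [0.1, -0.5, 0.0]
grip_width: 34.8
```

Emit:
send_rows --hand 0 --pt "0 10 -30 0" --pt "0 10 -30 0" --pt "0 10 -25 0" --pt "0 0 0 0" --pt "0 0 0 0"

```text
time: 10.28
tool_pos: [428.1, -211.3, 119.0]
tcp_rot: [-0.153, 1.569, -0.58]
contact_force: [-0.5, 0.3, -1.3]
grip_width: 0.6
```

```bash
python3 st.py; python3 - <<'E'
from h import *
c=snap('top','top1'); im=c['image'][145:325,215:375,::-1]
d=snap('wrist','w2')['image'][:,:,::-1]
cv2.imwrite('pics/m1.png',np.hstack([cv2.resize(im,(356,400),interpolation=cv2.INTER_CUBIC),cv2.resize(d,(440,330))[:330].copy() if 0 else cv2.copyMakeBorder(cv2.resize(d,(440,330)),0,70,0,0,0)]))
E
```

```text
t 10.275 tcp [ 428.1 -211.3  119. ] fix [-164.7    0.5] r 135.0 ang 128.4 tooly 65.5 F [-0.5  0.3 -1.3] Ft [ 1.3  0.1 -0.6] q6 -1.76 0.5785050534660261
```

View pics/m1.png

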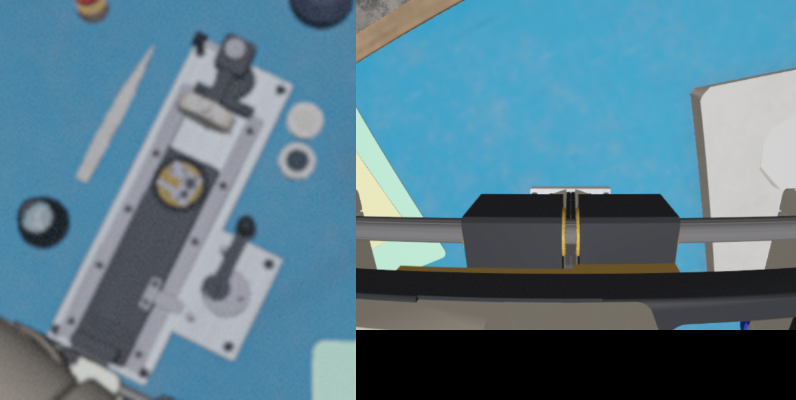

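Emit:
send_rows --pt "25 0 0 0" --pt "25 0 0 0" --pt "15 0 0 0" --pt "8 0 4 0" --pt "0 0 6 0" --pt "0 0 4 0" --pt "0 0 3 0" --pt "0 0 3 0"

```text
time: 11.38
tool_pos: [445.9, -219.1, 46.1]
tcp_rot: [-0.235, 1.57, -0.662]
contact_force: [-0.8, -0.3, -0.3]
grip_width: 0.7
```

Emit:
send_rows --pt "0 0 2 0" --pt "0 0 2 0" --pt "0 0 2 0" --pt "0 0 2 0" --pt "0 0 3 0" --pt "0 0 3 0" --pt "0 0 3 0" --pt "0 0 3 0"

```text
time: 12.38
tool_pos: [463.9, -227.3, 45.7]
tcp_rot: [-2.895, 1.571, 2.961]
contact_force: [-0.7, 0.1, 1.4]
grip_width: 0.5
```

```bash
python3 st.py
```

```text
t 12.375 tcp [ 463.9 -227.3   45.7] fix [-125.5    0.9] r 101.8 ang 118.2 tooly 65.5 F [-0.7  0.1  1.4] Ft [-1.4 -0.2 -0.6] q6 -1.75 0.5292226681862421
```

Emit:
send_rows --pt "0 0 3 0" --pt "0 0 3 0" --pt "0 0 3 0" --pt "0 0 3 0" --pt "0 0 3 0" --pt "0 0 2 0"

```text
time: 13.12
tool_pos: [479.4, -234.3, 45.7]
tcp_rot: [-0.924, 1.571, -1.351]
contact_force: [-1.7, -0.1, -1.2]
grip_width: 0.4
```

```bash
python3 st.py; python3 - <<'E'
from h import *
c=snap('top','top2'); im=c['image'][145:325,215:375,::-1]
cv2.imwrite('pics/m2.png',cv2.resize(im,(480,540),interpolation=cv2.INTER_CUBIC))
E
```

```text
t 13.125 tcp [ 479.4 -234.3   45.7] fix [-108.5    0.9] r 88.9 ang 111.5 tooly 65.5 F [-1.7 -0.1 -1.2] Ft [ 1.2 -0.8 -1.5] q6 -1.74 0.4144796079358629
```

View pics/m2.png

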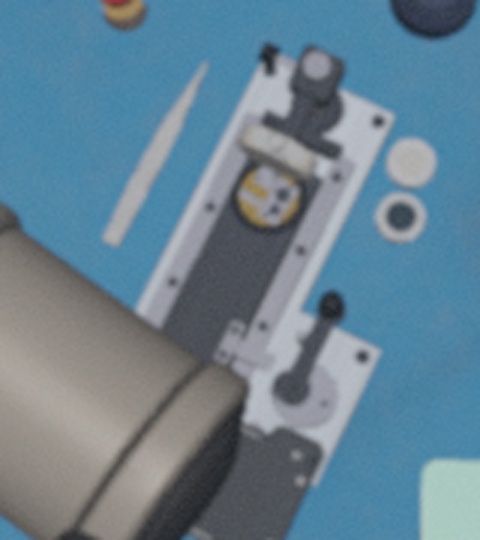

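Emit:
send_rows --pt "0 0 3 0" --pt "0 0 3 0" --pt "0 0 3 0" --pt "0 0 2 0" --pt "0 0 1 0" --pt "0 0 1 0"

```text
time: 13.92
tool_pos: [491.0, -239.7, 45.7]
tcp_rot: [-1.196, 1.571, -1.623]
contact_force: [-1.7, 0.9, 0.0]
grip_width: 0.6
```

Emit:
send_rows --pt "0 0 1 0" --pt "0 0 1 0" --pt "0 0 0 0"

```text
time: 14.3
tool_pos: [491.1, -239.7, 45.7]
tcp_rot: [3.13, 1.567, 2.703]
contact_force: [-8.7, 1.6, 5.2]
grip_width: 1.0
```

```bash
python3 st.py
```

```text
t 14.3 tcp [ 491.1 -239.7   45.7] fix [-95.6   0.9] r 80.1 ang 105.1 tooly 65.5 F [-8.7  1.6  5.2] Ft [-5.2 -2.1 -8.6] q6 -1.74 1.0279457726277255
```

Emit:
send_rows --pt "0 0 -8 0" --pt "0 0 -12 0" --pt "-25 0 0 0" --pt "-25 0 0 0" --pt "-25 0 0 0" --pt "0 -10 20 0" --pt "0 -10 20 0" --pt "0 -10 20 0"

```text
time: 15.3
tool_pos: [517.0, -284.7, 121.0]
tcp_rot: [-0.116, 1.57, -0.543]
contact_force: [0.3, 0.1, -0.3]
grip_width: 0.6
```

Emit:
send_rows --hand 0.38 --pt "0 -10 20 0" --pt "0 -10 20 0" --pt "0 -10 19 0" --pt "0 0 0 0" --pt "0 0 0 0"

```text
time: 15.92
tool_pos: [557.4, -335.4, 120.5]
tcp_rot: [2.747, 1.57, 2.32]
contact_force: [0.3, 0.7, -1.1]
grip_width: 34.7
```

```bash
python3 st.py; python3 - <<'E'
from h import *
c=wcam(snap('wrist','w3')); pose=np.load('pose.npy')
print('expect knob',proj(c,W(pose,[3,-60,71])),'nest home',proj(c,W(pose,[59,0,32])))
E
```

```text
t 15.925 tcp [ 557.4 -335.4  120.5] fix [  4.6 -58.4] r 49.0 ang 338.0 tooly 65.5 F [ 0.3  0.7 -1.1] Ft [1.1 0.7 0. ] q6 -1.8 34.6571182508509
expect knob [[310.64436972 256.49336605]] nest home [[399.30247608 317.3319895 ]]
```

View pics/w3.png

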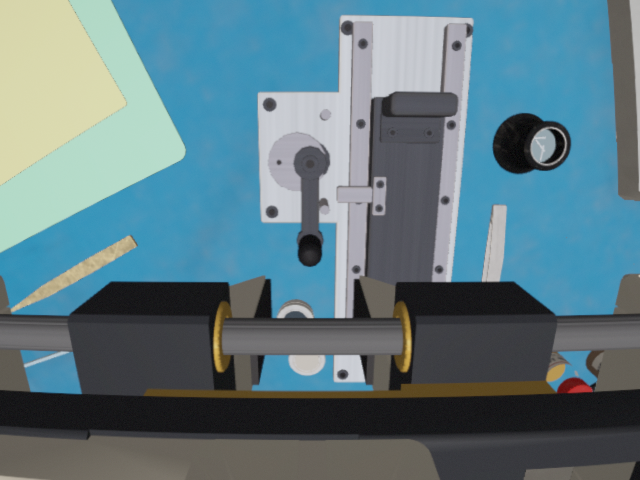

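Emit:
send_rows --hand 0 --pt "0 10 -1 0" --pt "0 10 0 0" --pt "0 11 0 0" --pt "0 0 0 0" --pt "20 0 0 0" --pt "20 0 0 0" --pt "20 0 0 0" --pt "12 0 0 0"

```text
time: 16.98
tool_pos: [569.6, -307.4, 47.6]
tcp_rot: [3.114, 1.57, 2.687]
contact_force: [1.0, 0.6, -0.4]
grip_width: 0.4
```

Emit:
send_rows --pt "0 -2 0 0" --pt "0 -2 0 0" --pt "0 -2 0 0"

```text
time: 17.35
tool_pos: [567.9, -313.5, 49.7]
tcp_rot: [-0.24, 1.569, -0.667]
contact_force: [0.3, 0.4, -0.2]
grip_width: 0.1
```

```bash
python3 st.py
```

```text
t 17.35 tcp [ 567.9 -313.5   49.7] fix [  5.  -34.1] r 56.0 ang 3.6 tooly 65.5 F [ 0.3  0.4 -0.2] Ft [0.2 0.5 0.1] q6 -1.77 0.1384476996046022
```

Emit:
send_rows --pt "0 -4.3 1.8 5" --pt "0 -4.3 2 5" --pt "0 -4.3 2.1 5" --pt "0 -4.3 2.1 5" --pt "0 -4.3 2.1 5" --pt "0 -4.3 2.1 5" --pt "0 -4.3 2.1 5" --pt "0 -4.3 2.1 5"

```text
time: 18.35
tool_pos: [557.5, -349.1, 49.6]
tcp_rot: [0.757, 1.569, -0.372]
contact_force: [0.9, 1.0, -0.4]
grip_width: 0.3
```

```bash
cat >> st.py <<'E'
y=R[:2,1]/np.hypot(*R[:2,1]); z=R[:2,2]/np.hypot(*R[:2,2]); print('tau',(d@y).round(1),'rho',(d@z).round(1),'tool angle to go',(np.degrees(np.arctan2(R[1,1],R[0,1]))+114.6).round(1))
E
python3 st.py
```

```text
t 18.35 tcp [ 557.5 -349.1   49.6] fix [ 10.3 -70.8] r 55.6 ang 324.8 tooly 25.4 F [ 0.9  1.  -0.4] Ft [ 0.4  1.3 -0.5] q6 -1.12 0.3318764555645704
tau 27.4 rho 48.4 tool angle to go 140.0
```

Emit:
send_rows --pt "0 -4.3 2.2 5" --pt "0 -4.3 2.2 5" --pt "0 -4.3 2.2 5" --pt "0 -4.3 2.2 5" --pt "0 -4.3 2.2 5" --pt "0 -4.3 2.2 5" --pt "0 -4.3 2.2 5" --pt "0 -4.3 2.2 5"

```text
time: 19.35
tool_pos: [526.5, -371.1, 49.6]
tcp_rot: [1.273, 1.568, -0.553]
contact_force: [1.5, 0.6, 0.6]
grip_width: 0.9
```

Emit:
send_rows --pt "0 -4.3 2.2 5" --pt "0 -4.3 2.2 5" --pt "0 -4.3 2.2 5" --pt "0 -4.3 2.2 5" --pt "0 -4.3 2.2 5" --pt "0 -4.3 2.2 5" --pt "0 -4.3 2.2 5" --pt "0 -4.3 2.2 5"

```text
time: 20.35
tool_pos: [488.5, -368.6, 49.7]
tcp_rot: [1.564, 1.568, -0.96]
contact_force: [0.1, -3.1, -0.2]
grip_width: 0.3
```

```bash
python3 st.py
```

```text
t 20.35 tcp [ 488.5 -368.6   49.7] fix [ -44.2 -117.3] r 56.7 ang 245.5 tooly -54.7 F [ 0.1 -3.1 -0.2] Ft [0.2 2.6 1.7] q6 0.18 0.3351554494674963
tau 28.5 rho 49.1 tool angle to go 59.9
```

Emit:
send_rows --pt "0 -4.4 2.2 5" --pt "0 -4.4 2.2 5" --pt "0 -4.4 2.2 5" --pt "0 -4.4 2.2 5" --pt "0 -4.4 2.2 5" --pt "0 -4.4 2.2 5" --pt "0 -4.4 2.2 5" --pt "0 -4.4 2.2 5"

```text
time: 21.35
tool_pos: [460.9, -340.9, 49.6]
tcp_rot: [2.006, 1.569, -1.217]
contact_force: [-1.8, -2.4, 1.0]
grip_width: 0.4
```

```bash
python3 st.py
```

```text
t 21.35 tcp [ 460.9 -340.9   49.6] fix [ -80.8 -103.7] r 56.4 ang 205.1 tooly -94.7 F [-1.8 -2.4  1. ] Ft [-1.   2.6  1.6] q6 0.88 0.3895931249408618
tau 28.0 rho 49.0 tool angle to go 19.9
```

Emit:
send_rows --pt "0 -3.5 1.7 4" --pt "0 -3.5 1.7 4" --pt "0 -3.5 1.7 4" --pt "0 -3.5 1.7 4" --pt "0 -2 0.5 2" --pt "0 0 0 0"

```text
time: 22.1
tool_pos: [457.1, -323.4, 49.4]
tcp_rot: [2.381, 1.57, -1.152]
contact_force: [-1.5, -0.9, 0.6]
grip_width: 0.5
```

```bash
python3 st.py
```

```text
t 22.1 tcp [ 457.1 -323.4   49.4] fix [-91.6 -89.3] r 55.2 ang 186.6 tooly -112.5 F [-1.5 -0.9  0.6] Ft [-0.6  1.5  1.1] q6 1.21 0.524750389944194
tau 26.9 rho 48.3 tool angle to go 2.1
```

Now small steps until the stop's force shows.

Emit:
send_rows --pt "0 -1.5 0 1" --pt "0 -1 0 1" --pt "0 -1 0 0"

```text
time: 22.48
tool_pos: [458.6, -319.7, 48.8]
tcp_rot: [2.168, 1.571, -1.401]
contact_force: [-1.8, -0.8, 1.2]
grip_width: 0.7
```

Emit:
send_rows --pt "0 -1 0 0" --pt "0 -1 0 0"

```text
time: 22.72
tool_pos: [459.3, -318.2, 48.8]
tcp_rot: [1.661, 1.57, -1.908]
contact_force: [-5.5, -4.6, 1.3]
grip_width: 0.2
```

```bash
python3 st.py
```

```text
t 22.725 tcp [ 459.3 -318.2   48.8] fix [-91.8 -83.7] r 52.8 ang 181.3 tooly -114.5 F [-5.5 -4.6  1.3] Ft [-1.3  6.5  3.1] q6 1.26 0.1624847769068991
tau 22.9 rho 47.5 tool angle to go 0.1
```

Emit:
send_rows --pt "0 -1 0 0" --pt "0 -1 0 0" --pt "0 0 0 0"

```text
time: 23.1
tool_pos: [459.4, -317.9, 48.9]
tcp_rot: [1.669, 1.568, -1.899]
contact_force: [-7.9, -8.9, 0.5]
grip_width: 0.5
```

```bash
python3 st.py
```

```text
t 23.1 tcp [ 459.4 -317.9   48.9] fix [-91.8 -83.4] r 52.6 ang 181.0 tooly -114.5 F [-7.9 -8.9  0.5] Ft [-0.5 11.3  3.5] q6 1.26 0.4638908228044199
tau 22.6 rho 47.5 tool angle to go 0.1
```

Emit:
send_rows --pt "0 5 0 0" --pt "0 12 0 0" --pt "-20 5 0 0" --pt "-30 5 0 0" --pt "-40 5 0 0" --pt "-40 30 30 0" --pt "0 40 30 0" --pt "0 40 30 0"

```text
time: 24.1
tool_pos: [318.4, -408.8, 179.4]
tcp_rot: [2.738, 1.569, -0.83]
contact_force: [1.0, 0.2, -0.2]
grip_width: 0.5
```

Emit:
send_rows --pt "0 30 30 0" --pt "0 0 0 0" --pt "0 0 0 0"

```text
time: 24.48
tool_pos: [280.0, -422.9, 178.8]
tcp_rot: [-2.735, 1.57, -0.021]
contact_force: [0.8, 0.5, -0.0]
grip_width: 0.6
```

```bash
python3 st.py; python3 - <<'E'
from h import *
c=snap('top','top3'); im=c['image'][145:325,215:375,::-1]
cv2.imwrite('pics/m3.png',cv2.resize(im,None,fx=3.3,fy=3.3,interpolation=cv2.INTER_CUBIC))
E
```

```text
t 24.475 tcp [ 280.  -422.9  178.8] fix [-211.1 -253.6] r 255.0 ang 204.5 tooly -114.5 F [ 0.8  0.5 -0. ] Ft [ 0.  -0.8 -0.5] q6 0.86 0.6251157539350308
tau 192.7 rho 167.1 tool angle to go 0.1
```

View pics/m3.png

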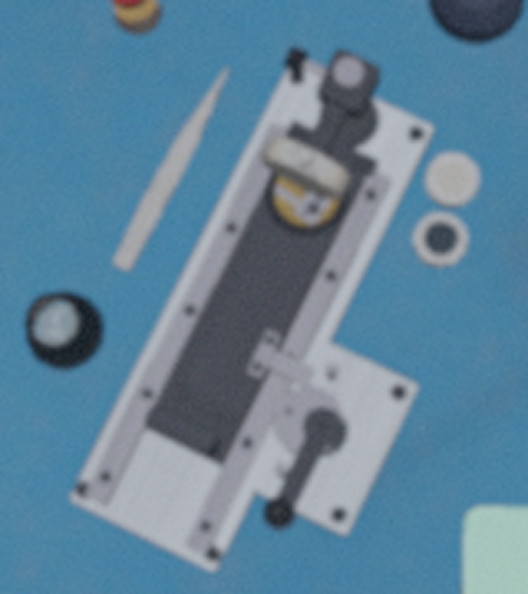

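```bash
python3 - <<'E'
from h import *
c=load('top3');p=np.load('pose.npy')
k=Fx(p,ray(c,np.array((280,512))/3.3+[215,145],69)); a=Fx(p,ray(c,np.array((323,428))/3.3+[215,145],40))
print('knob',k,a,'cam',np.arctan2(-(k-a)[1],-(k-a)[0]))
for z0,z3 in(((146,512),(187,433)),((122,490),(165,413)),((228,418),(271,337))):   # plate top mid, plate left, bracket corner
    q=[Fx(p,ray(c,np.array(u)/3.3+[215,145],h))for u,h in((z0,45),(z3,45))];print(q[1]-q[0])
a=load('top0')['image'].astype(int);b=c['image'].astype(int)
d=(abs(a-b).sum(2)>70)
for n,u in(('loupe',(65,330)),('stw',(172,170)),('tins',(448,208))):
    x,y=(np.array(u)/3.3+[215,145]).astype(int);print(n,d[y-12:y+13,x-12:x+13].sum())
x,y=430,278;print('brass',d[y-8:y+9,x-40:x+41].sum())
E
```

```text
knob [-93.39117911 -61.27743381] [-46.28823941 -60.46329717] cam 0.017282479413577863
[43.57619672 -0.60646354]
[43.23158133 -1.85847359]
[45.52037584 -1.13818347]
loupe 0
stw 0
tins 0
brass 0
```

```bash
python3 - <<'E'
from h import *
p=np.load('pose.npy')
def rect(c,z,x0,x1,y0,y1,s=.25):
    X,Y=np.meshgrid(np.arange(x0,x1,s),np.arange(y0,y1,s)); uv=proj(c,W(p,np.c_[X.ravel(),Y.ravel(),0*X.ravel()+z])).reshape(*X.shape,2).astype(np.float32)
    return cv2.remap(c['image'],uv[...,0],uv[...,1],cv2.INTER_CUBIC)
a,b=load('top0'),load('top3')
for n,z,(x0,x1,y0,y1) in(('bracket',28,(-80,-55,-30,0)),('plate',62,(-134,-112,-24,24)),('base ctrl',10,(-120,-100,34,46))):
    t=rect(a,z,x0,x1,y0,y1); lo=0 if n[0:4]=='base' else 46
    S=rect(b,z,x0+lo-12,x1+lo+12,y0-4,y1+4); m=cv2.matchTemplate(S,t,cv2.TM_CCOEFF_NORMED); _,v,_,l=cv2.minMaxLoc(m); print(n,v,lo-12+l[0]*.25,-4+l[1]*.25)
E
```

```text
bracket 0.9947146773338318 46.0 0.0
plate 0.9296758770942688 44.5 0.75
base ctrl 0.9973716139793396 0.0 0.0
```

```bash
python3 -c "
from plant import close_job
print(close_job())"
```

```text
the job is handed in; nothing more can be done
None
```

I swung the cam lever round to its second stop, pushed the slide home by its thumb plate, swung the lever back to its first stop, and handed the job in at about 24.5 s. The hand-in reported no verdict.

- **Lever out:** I pushed the knob with the fingers open loosely around it. The reading at the second stop was about 10 N.
- **Slide home:** I pushed with the shut fingertips until the slide stopped, with a reading of about 9 N.
- **Lever back:** I pushed the knob with the shut fingertips until it stopped, at about 11 N. I then moved the arm well clear of everything.

**Last checks, from the top camera:**

| Check | Result |
|---|---|
| Cam angle | about 0.02 rad |
| Slide travel, matched on the tooth bracket | 46.0 mm |
| Loupe, tins and both tweezers | no image change at the places compared |

**Where the checks were weaker or disagreed:**
- The same match on the thumb plate gave 44.5 mm, as a poorer fit, and rough points picked by eye gave 43 to 45.5 mm. I trusted the bracket match.
- In the last picture the movement looks seated in its nest, but the gauge hides part of it. I did not measure how well it is centred.

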